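# Restock the pudding pot feeder on the bakery counter

### The job

Restock the pudding feeder: draw its pusher right back by the red handle, then bring every pot from the wooden tray into the lane behind the pot that is already in it, all upright in single file. Leave the row closed up, pot against pot, with the old pot first and fully up against the end stop, and the pusher up against the last pot. Do not lift the old pot out of the feeder, and do not disturb the ramekin and the order pad.

Things in the scene. Friction and masses are not known exactly. Their poses are not given: they have to be found in the camera images.
- feeder: Fixed pot feeder, base plate 92 x 446 mm, 6 mm thick (pots stand on it); origin: centre of its underside, on the worktop. The lane runs along its y, on x = 0, from the end stop (47 mm high, face at y = -215 mm) to the rear edge (+223). Two 8 mm guide rails, top at z = 34 mm, make it 61 mm wide from the stop to y = +20 and flare to 74 mm at y = +90, where they end.
- lane_cover (a point): Middle of the lane's cover, 76 mm above the worktop (feeder y = -83 mm): two clear strips, z = 72 to 76 mm, over feeder y = -151 to -15 mm, with a 20 mm slot between them for the pusher's stem, on posts at x = +-40 mm (tops at z = 81 mm). Under it pots get only by being pushed along from the bay.
- bay (a point): Where a pot can be set down in the loading bay (open above): on the plate, 6 mm above the worktop, feeder x = 0, y = +75 mm. There a pot stands clear of the pusher drawn right back (face at y = +147 mm) and of a row of four pots (its end at y = +9 mm), with 7 mm free to each rail; pushed on, the flare leads it into the lane.
- lane_stop (a point): Foot of the end stop's face, on the lane's middle line, on the plate. A pot that touches the stop has its centre 28 mm from it (feeder +y); pots that touch follow every 56 mm. The first place at the stop is open above.
- screen_foot (a point): Foot of the robot-side face of the counter's upright glass screen, at its right-hand end. The screen stands right behind feeder and tray: a fixed pane 8 mm thick and 555 mm high in the plane of constant x through this point, running from here to the left (world +y) past everything. Reaching straight down brings a wrist against it: lean the tool back towards the robot, about 15 to 25 degrees.
- pusher (a joint): Slide of the hand pusher along the lane, m: 0 = right back at its rear stop, growing as the pusher moves towards the end stop (feeder -y), up to 0.26. It stays where it is left (about 1.5 N friction, no spring). Pushing a full row takes about 10 N more (at most 15 N).
- pusher_grip (a point): Centre of the pusher's red handle, a bar 46 mm (along feeder x) x 20 mm (along feeder y) x 26 mm high on a 12 mm steel stem; centre 110 mm above the worktop, top 123 mm. It stands 45 mm behind (feeder +y of) the pusher's face. Grip it from above across its 20 mm, fingers closing along the lane; at travel q its feeder y is 192 mm - q.
- pusher_face (a point): Centre of the pusher's front face (black plate 52 mm wide, reaching from 8 to 54 mm above the worktop), 31 mm above the worktop. A pot touching it has its centre 28 mm ahead of it (feeder -y).
- tray: Fixed shallow wooden tray 92 x 402 mm, rim 20 mm high and 6 mm thick, floor 6 mm thick; long side along its y axis; origin: centre of its underside. The pots to load stand on its floor in one row along y, about 96 mm apart, perhaps with one place empty.
- pot_old: Pudding pot left in the feeder's lane: white stoneware, 56 mm diameter, 54 mm high, 0.17 kg, with a red-brown paper band and a flat bamboo lid (the top 9 mm, fixed on, 54 mm across); origin: centre of its underside, z axis up. Stands in the lane up to 5 cm short of the end stop, ahead of the pusher.
- pot_1: Pudding pot to be loaded, same as the old one: 56 mm diameter (straight side from the foot to 42 mm up), 54 mm high, about 0.17 kg; origin: centre of its underside, z axis up. Three or four of these four are there; an absent one reads None.
- pot_2: Pudding pot to be loaded, same as the old one: 56 mm diameter (straight side from the foot to 42 mm up), 54 mm high, about 0.17 kg; origin: centre of its underside, z axis up. Three or four of these four are there; an absent one reads None.
- pot_3: Pudding pot to be loaded, same as the old one: 56 mm diameter (straight side from the foot to 42 mm up), 54 mm high, about 0.17 kg; origin: centre of its underside, z axis up. Three or four of these four are there; an absent one reads None.
- pot_4: Pudding pot to be loaded, same as the old one: 56 mm diameter (straight side from the foot to 42 mm up), 54 mm high, about 0.17 kg; origin: centre of its underside, z axis up. Three or four of these four are there; an absent one reads None.
- ramekin: Bystander: white ramekin 82 x 82 x 48 mm beyond the end stop; origin: centre of its underside. Leave alone.
- order_pad: Bystander: order pad 130 x 85 x 16 mm lying beyond the far end of the tray; origin: centre of its underside. Leave alone.

How it is judged (in metres and radians):
On the way:
1. the pusher is drawn right back to its rear stop (value of joint pusher below 0.01 m), for 0.2 s.
At the end, for the whole second after the job is handed in: All pots stand upright and at rest in the lane, within 9 mm of its middle line: the old pot first, within 6 mm of touching the end stop; each fresh pot at the next 56 mm place, within 6 mm, no gap in the row; the pusher's face within 7 mm of the last pot (angle between each of pot_old, pot_1, pot_2, pot_3, pot_4's own z axis and vertical below 0.1 rad and linear speed of each of pot_old, pot_1, pot_2, pot_3, pot_4 below 0.02 m/s and x of pot_old in the frame of feeder between -0.009 and 0.009 m and z of pot_old in the frame of feeder between 0 and 0.012 m and x of pot_1 in the frame of feeder between -0.009 and 0.009 m and z of pot_1 in the frame of feeder between 0 and 0.012 m and x of pot_2 in the frame of feeder between -0.009 and 0.009 m and z of pot_2 in the frame of feeder between 0 and 0.012 m and x of pot_3 in the frame of feeder between -0.009 and 0.009 m and z of pot_3 in the frame of feeder between 0 and 0.012 m and x of pot_4 in the frame of feeder between -0.009 and 0.009 m and z of pot_4 in the frame of feeder between 0 and 0.012 m and y of pot_old in the frame of feeder between -0.193 and -0.181 m and (y of pot_1 in the frame of feeder between -0.137 and -0.125 m or (y of pot_1 in the frame of feeder between -0.081 and -0.069 m and (y of pot_2 in the frame of feeder between -0.137 and -0.125 m or y of pot_3 in the frame of feeder between -0.137 and -0.125 m or y of pot_4 in the frame of feeder between -0.137 and -0.125 m)) or (y of pot_1 in the frame of feeder between -0.025 and -0.013 m and (y of pot_2 in the frame of feeder between -0.081 and -0.069 m or y of pot_3 in the frame of feeder between -0.081 and -0.069 m or y of pot_4 in the frame of feeder between -0.081 and -0.069 m)) or (y of pot_1 in the frame of feeder between 0.031 and 0.043 m and (y of pot_2 in the frame of feeder between -0.025 and -0.013 m or y of pot_3 in the frame of feeder between -0.025 and -0.013 m or y of pot_4 in the frame of feeder between -0.025 and -0.013 m))) and (y of pot_2 in the frame of feeder between -0.137 and -0.125 m or (y of pot_2 in the frame of feeder between -0.081 and -0.069 m and (y of pot_1 in the frame of feeder between -0.137 and -0.125 m or y of pot_3 in the frame of feeder between -0.137 and -0.125 m or y of pot_4 in the frame of feeder between -0.137 and -0.125 m)) or (y of pot_2 in the frame of feeder between -0.025 and -0.013 m and (y of pot_1 in the frame of feeder between -0.081 and -0.069 m or y of pot_3 in the frame of feeder between -0.081 and -0.069 m or y of pot_4 in the frame of feeder between -0.081 and -0.069 m)) or (y of pot_2 in the frame of feeder between 0.031 and 0.043 m and (y of pot_1 in the frame of feeder between -0.025 and -0.013 m or y of pot_3 in the frame of feeder between -0.025 and -0.013 m or y of pot_4 in the frame of feeder between -0.025 and -0.013 m))) and (y of pot_3 in the frame of feeder between -0.137 and -0.125 m or (y of pot_3 in the frame of feeder between -0.081 and -0.069 m and (y of pot_1 in the frame of feeder between -0.137 and -0.125 m or y of pot_2 in the frame of feeder between -0.137 and -0.125 m or y of pot_4 in the frame of feeder between -0.137 and -0.125 m)) or (y of pot_3 in the frame of feeder between -0.025 and -0.013 m and (y of pot_1 in the frame of feeder between -0.081 and -0.069 m or y of pot_2 in the frame of feeder between -0.081 and -0.069 m or y of pot_4 in the frame of feeder between -0.081 and -0.069 m)) or (y of pot_3 in the frame of feeder between 0.031 and 0.043 m and (y of pot_1 in the frame of feeder between -0.025 and -0.013 m or y of pot_2 in the frame of feeder between -0.025 and -0.013 m or y of pot_4 in the frame of feeder between -0.025 and -0.013 m))) and (y of pot_4 in the frame of feeder between -0.137 and -0.125 m or (y of pot_4 in the frame of feeder between -0.081 and -0.069 m and (y of pot_1 in the frame of feeder between -0.137 and -0.125 m or y of pot_2 in the frame of feeder between -0.137 and -0.125 m or y of pot_3 in the frame of feeder between -0.137 and -0.125 m)) or (y of pot_4 in the frame of feeder between -0.025 and -0.013 m and (y of pot_1 in the frame of feeder between -0.081 and -0.069 m or y of pot_2 in the frame of feeder between -0.081 and -0.069 m or y of pot_3 in the frame of feeder between -0.081 and -0.069 m)) or (y of pot_4 in the frame of feeder between 0.031 and 0.043 m and (y of pot_1 in the frame of feeder between -0.025 and -0.013 m or y of pot_2 in the frame of feeder between -0.025 and -0.013 m or y of pot_3 in the frame of feeder between -0.025 and -0.013 m))) and (horizontal distance between pusher_face and pot_1 below 0.035 m or horizontal distance between pusher_face and pot_2 below 0.035 m or horizontal distance between pusher_face and pot_3 below 0.035 m or horizontal distance between pusher_face and pot_4 below 0.035 m)).
It fails at once if the old pot is lifted out of the feeder (z of pot_old in the frame of feeder above 0.035 m).
It fails at once if a bystander is disturbed (moved 3 cm or tipped) (distance of any of ramekin, order_pad from where it was at the start of the episode above 0.03 m or angle between any of ramekin, order_pad's own z axis and vertical above 0.4 rad).
Of pot_1, pot_2, pot_3, pot_4 only 3 to 4 are there at a start; the rules pass over those that are not, and their reading is None.
At some moment in a run one of pot_1, pot_2, pot_3, pot_4 may be knocked a few centimetres aside while the robot is not near it.
Once in a run the grip may slacken for a moment while it holds something.
It also fails if it takes over 208 s, if anything falls off the work surface, if the arm or the gripper's body presses on something with over 40 N, if the wrist force passes 120 N, or if a joint passes its speed limit or range.

### The arm

A 7-joint arm with a two-finger parallel gripper is mounted at the origin on a cart in front of the work surface, level with it; the furniture and walls round the work are solid. World frame = base frame: x ahead of the robot, y to its left, z up, the work surface at z = 0. Lengths are in m, angles in degrees, forces in N, time in s.
With the tool pointing down it reaches from about 0.35 to 0.9 m from the base axis. Payload 8.1 kg.
Tool frame: the origin (TCP) lies at the very end of the fingers, on their centre line; the grasp point (between the pads) lies 19 mm behind it (arm.tcp_to_grasp is the distance from the TCP to the grasp point, in m); y points along the fingers, x is the direction in which the jaws open and shut, and the axes are right-handed (so a half turn about y gives the same grasp; the last joint's range is limited). The gripper opens to 85 mm and grips with 20 to 120 N. Pads are 22 mm wide; open, the fingers measure 114 mm over their backs; the gripper's body (76 mm by 85 mm) begins 54 mm behind the grasp point. The pads swing forward as they close: fully open they stand 13 mm farther back than shut.
Start: joints at [-74.805, 24.895, 1.432, 90.138, -0.665, 64.973, -4.303], TCP at [0.225, 0.583, 0.231] pointing down, gripper open.
Joint ranges: [-149.89, 149.89], [-25.12, 119.58], [-72.63, 75.52], [4.76, 147.25], [-75.54, 255.54], [6.69, 114.76], [-157.13, 157.13]. Speed limits (degrees/s): [127.2, 127.2, 172.46, 172.46, 180, 180, 180].

### API

Orientations are given as a 3x3 rotation matrix whose columns are the frame's x, y, z axes.
In Python, from station import arm gives the robot as it stands. Calls block until the motion is done:
- arm.reach(position, orientation): joint-space move of the TCP to a pose.
- arm.movel(position, rate=0.15, rotation=None): straight line of the TCP; rotation=None keeps the orientation; rate is the mean speed in m/s.
- arm.move_j(angles): joint-space move.
- arm.move_gripper(opening): finger opening in m; the grip force is fixed at half the most; returns when the fingers have stopped.
- arm.hold(seconds).
- arm.solve_ik(position, orientation): joint angles nearest the present ones, or None.
- arm.read_state(): the state.
- arm.capture(name): name is "scene" or "top" or "wrist"; returns a dict with "frame" (384x512x3 uint8, red, green, blue), "z_map" (384x512 float32, m along the optical axis (not along the pixel's ray), 0 where there is no reading), "mtx" (3x3 intrinsics, pixels), "xyz" and "orientation" of the camera in the world; the wrist camera has in their place "mount" (4x4, takes a point from camera to tool coordinates, whose origin is the TCP and whose axes are the tool frame's). Camera axes: x right, y up, looking along -z (the intrinsics and any distortion apply to the point x, -y, -z); pixel columns grow to the right and rows downward; lengths in m; the calibration is good to about 2 mm. A picture is of the moment at which its call begins: read the wrist's pose just before it.
A pose or a line that the arm cannot do raises arm.MotionError and nothing moves.
- arm.job_done(): hands the job in, once; it reports no verdict.
Trained networks look in the newest picture that a camera, given by its name, has taken for a name from the list of things; names that differ only in an ending like _2 or _b are one class to them, and where a whole thing is asked for, a point or a joint stands for the part that bears it (a point fixed in the world has none). Each returns a list of dicts, best first, with "conf" (0 to 1); they miss things now and then, are a little off and sometimes report something else, mostly with a low value. They report only what shows in the picture. A call takes as long as a camera call.
- arm.masks_of(camera, thing): "pixels" (384x512 bool, what is visible of it) and "pixel" ([column, row] in pixels, amid what is visible of it).
The state is a dict: "clock": time; "qpos": joint angles; "qd": joint speeds; "effort": joint torques, N m; "ee_pos": TCP position; "orientation": TCP orientation; "force": force on the tool from outside, world axes, zero at the start; "ft_torque": the same for the moment, N m; "opening": finger opening in m.
Only numpy, scipy, OpenCV 4.12 (cv2) and the standard library are available. Lean on these libraries where they do the work, as an engineer would, in place of code of your own. Each camera call takes 0.05 s, during which the arm holds its last target.

## Working session

There is one attempt and no reset: what is moved stays moved. The work goes in short steps, each a Python script; the robot and the scene stay as the last script left them, time stands still between calls to the robot, and variables do not carry over. Pictures are saved under pics/ and viewed, and the job is handed in when it is done.

```bash
mkdir -p pics; ls; cat > h.py <<'E'
import numpy as np, cv2
from station import arm
def pw(c,st=None):
    z=c["z_map"];K=c["mtx"];h,w=z.shape
    u,v=np.meshgrid(np.arange(w),np.arange(h))
    X=(u-K[0,2])/K[0,0]*z;Y=(v-K[1,2])/K[1,1]*z
    P=np.stack([X,-Y,-z],-1)
    if "mount" in c:
        M=np.array(c["mount"]);P=P@M[:3,:3].T+M[:3,3]
        R=np.array(st["orientation"]);P=P@R.T+np.array(st["ee_pos"])
    else: P=P@np.array(c["orientation"]).T+np.array(c["xyz"])
    P[z<=0]=np.nan
    return P
def cap(n,f=None):
    st=arm.read_state();c=arm.capture(n)
    if f: cv2.imwrite("pics/"+f,c["frame"][...,::-1])
    return c,pw(c,st)
E
python3 - <<'E'
from h import *
for n in ("scene","top","wrist"):
    c,P=cap(n,n+"0.png"); print(n,c.get("xyz"),c.keys())
    np.save("pics/%s0.npy"%n,P)
    for t in ("feeder","tray","pot_1","pusher","ramekin","order_pad","screen_foot"):
        try:
            for d in arm.masks_of(n,t):
                p=P[d["pixels"]];print(t,round(d["conf"],2),np.round(d["pixel"]),d["pixels"].sum(),np.round(np.nanmedian(p,0),3),np.round(np.nanpercentile(p,2,axis=0),3),np.round(np.nanpercentile(p,98,axis=0),3))
        except Exception as e: print(t,e)
print(arm.read_state())
E
```

```text
pics
scene [-0.42369066 -0.81471266  1.09243339] dict_keys(['frame', 'z_map', 'mtx', 'xyz', 'orientation'])
feeder 0.93 [302. 237.] 2415 [ 0.461 -0.24   0.016] [ 0.427 -0.424  0.   ] [0.524 0.008 0.109]
tray 0.88 [227. 193.] 912 [0.456 0.186 0.006] [ 0.423  0.067 -0.002] [0.518 0.461 0.021]
tray 0.33 [220. 188.] 194 [0.467 0.213 0.048] [0.449 0.194 0.006] [0.501 0.248 0.063]
pot_1 0.53 [221. 186.] 148 [0.467 0.211 0.049] [0.45  0.194 0.012] [0.496 0.24  0.063]
pot_1 0.48 [190. 169.] 168 [0.455 0.4   0.047] [0.435 0.383 0.007] [0.486 0.438 0.062]
pusher 0.6 [285. 229.] 244 [ 0.467 -0.155  0.042] [ 0.437 -0.194  0.003] [ 0.522 -0.112  0.123]
order_pad 0.59 [168. 160.] 249 [0.472 0.588 0.014] [0.429 0.542 0.   ] [0.515 0.662 0.021]
screen_foot it knows: bay, feeder, lane_cover, lane_stop, order_pad, pot, pot_old, pusher, pusher_face, pusher_grip, ramekin, tray
top [ 0.25924449 -0.08606199  1.88369886] dict_keys(['frame', 'z_map', 'mtx', 'xyz', 'orientation'])
feeder 0.75 [286. 202.] 1423 [ 0.469 -0.192  0.011] [ 0.425 -0.415 -0.004] [0.514 0.008 0.116]
tray 0.85 [202. 203.] 981 [0.469 0
[... 1192 characters left out ...]
.66366873,  64.97368206,  -4.30389954]), 'qd': array([ 0.06226108, -0.06678926, -0.08554977, -0.01700994, -0.00580982,
        0.01294441, -0.03408097]), 'effort': array([-7.24310376e-04, -6.70291758e+01,  1.02370173e+00, -3.16570687e+01,
        1.54238753e-02,  2.07834397e-03,  1.23546511e-05]), 'ee_pos': array([0.22477107, 0.58319499, 0.23132731]), 'orientation': array([[ 3.59667220e-01,  4.49399381e-05, -9.33080644e-01],
       [ 9.33080645e-01,  2.69347903e-05,  3.59667221e-01],
       [ 4.12957541e-05, -9.99999999e-01, -3.22450252e-05]]), 'force': array([ 0.01507117, -0.47163086, -0.20968637]), 'ft_torque': array([ 0.03341293, -0.012101  ,  0.02773075]), 'opening': 0.08524891439505013}
```

```bash
python3 - <<'E'
import cv2
t=cv2.imread("pics/top0.png")[160:250,110:410];cv2.imwrite("pics/topc.png",cv2.resize(t,None,fx=2.6,fy=2.6,interpolation=2))
t=cv2.imread("pics/scene0.png")[120:320,130:400];cv2.imwrite("pics/scc.png",cv2.resize(t,None,fx=2.9,fy=2.9,interpolation=2))
E
```

```text
(no output)
```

View pics/topc.png

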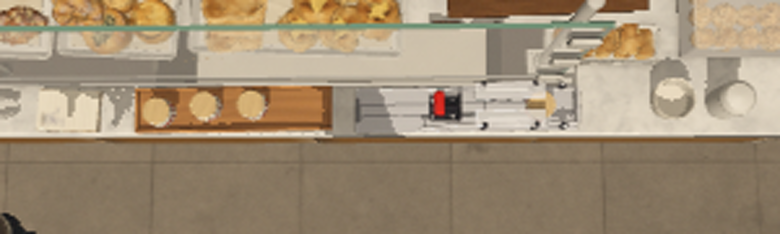

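View pics/scc.png

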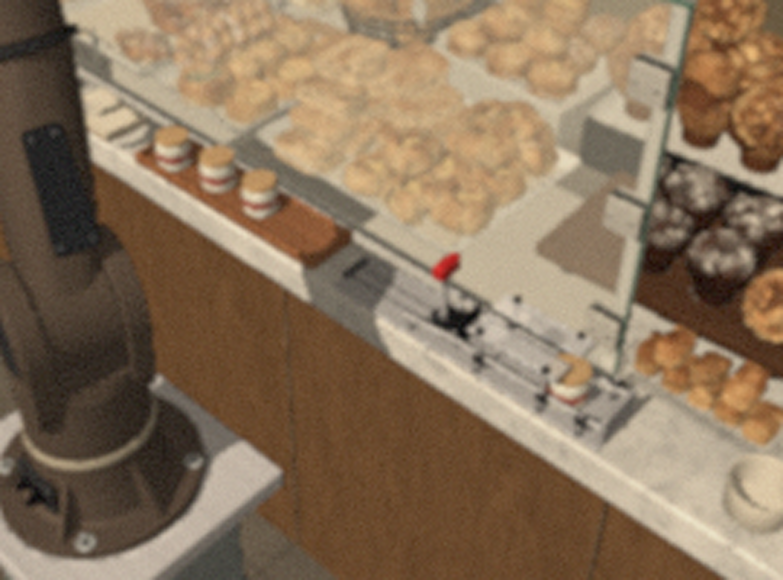

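View pics/wrist0.png

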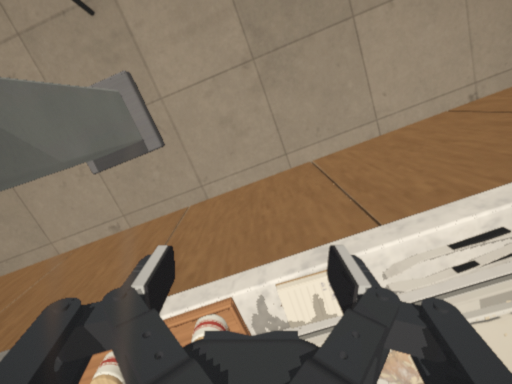

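```bash
python3 - <<'E'
from h import *
c=arm.capture("wrist");print(np.round(c["mount"],4),c["mtx"])
c,P=cap("top")
print(c["mtx"],np.round(c["orientation"],3))
for t in ("feeder","tray","pusher_grip","pot_old","pot_1"):
  for d in arm.masks_of("top",t):
    p=P[d["pixels"]];z=p[:,2]
    r=cv2.minAreaRect(p[:,:2].astype(np.float32)*1000)
    print(t,round(d["conf"],2),np.round(d["pixel"]),np.round(np.nanmedian(p,0),3),r)
# screen
P=np.load("pics/scene0.npy");m=(P[...,2]>.1)&(P[...,2]<.5)&(P[...,0]>.5)&(P[...,0]<.6)
print(m.sum(),np.histogram(P[...,0][m],20))
E
```

```text
[[ 1.000e+00 -8.000e-04 -7.000e-04 -1.000e-04]
 [-4.000e-04  3.154e-01 -9.489e-01 -1.432e-01]
 [ 1.000e-03  9.489e-01  3.154e-01  8.110e-02]
 [ 0.000e+00  0.000e+00  0.000e+00  1.000e+00]] [[266.27876147   0.         250.76270508]
 [  0.         266.27876147 194.05307903]
 [  0.           0.           1.        ]]
[[359.15010326   0.         251.35636117]
 [  0.         359.15010326 192.48476077]
 [  0.           0.           1.        ]] [[ 0.001  0.991 -0.137]
 [-0.999 -0.005 -0.043]
 [-0.043  0.137  0.99 ]]
feeder 0.78 [288. 198.] [ 0.469 -0.202  0.012] ((476.19342041015625, -207.00289916992188), (94.1177978515625, 448.27813720703125), 3.4293618202209473)
tray 0.75 [215. 203.] [0.465 0.199 0.006] ((479.8313293457031, 268.852294921875), (88.44097137451172, 394.3518981933594), 4.289954662322998)
pusher_grip 0.38 [286. 199.] [ 0.468 -0.197  0.011] ((465.9609069824219, -199.9058074951172), (83.67119598388672, 436.7583923339844), 3.298274278640747)
pot_old 0.51 [320. 200.] [ 0.475 -0.351  0.06 ] ((471.8925476074219, -349.3876953125), (26.238059997558594, 47.736167907714844), 5.76803970
[... 347 characters left out ...]
1383056640625, 418.04095458984375), (63.66778564453125, 43.147579193115234), 52.980857849121094)
pot_1 0.44 [291. 197.] [ 0.468 -0.212  0.012] ((470.21978759765625, -206.4768829345703), (90.80989074707031, 450.4892578125), 5.213487148284912)
22705 (array([   62,    52,   128,   400,  3808, 15278,  2108,    68,    47,
          23,     1,     0,     8,    53,   138,   184,    87,    97,
          82,    81]), array([0.50001466, 0.50501328, 0.5100119 , 0.51501052, 0.52000914,
       0.52500776, 0.53000638, 0.535005  , 0.54000362, 0.54500224,
       0.55000086, 0.55499948, 0.5599981 , 0.56499672, 0.56999534,
       0.57499396, 0.57999258, 0.5849912 , 0.58998982, 0.59498844,
       0.59998706]))
```

```bash
cat >> h.py <<'E'
def ori(lean,yaw=0.):
    a=np.radians(lean);b=np.radians(yaw)
    R=np.column_stack([[0,1,0],[np.sin(a),0,-np.cos(a)],[-np.cos(a),0,-np.sin(a)]])
    Z=np.array([[np.cos(b),-np.sin(b),0],[np.sin(b),np.cos(b),0],[0,0,1]])
    return Z@R
def pots(P,masks):
    out=[]
    for d in masks:
        p=P[d["pixels"]];p=p[~np.isnan(p[:,0])]
        if len(p)<30: continue
        top=p[(p[:,2]>.050)&(p[:,2]<.068)]
        if len(top)<20: continue
        r=cv2.minEnclosingCircle(top[:,:2].astype(np.float32)*1000)
        out.append((round(d["conf"],2),np.round(d["pixel"]).astype(int).tolist(),np.round(top.mean(0),4),np.round(r[0],1),round(r[1],1),len(top)))
    return out
E
python3 - <<'E'
from h import *
for i,y in enumerate((.3,-.2)):
    arm.reach([.355,y,.32],ori(10)); 
    c,P=cap("wrist","w%d.png"%i); np.save("pics/w%d.npy"%i,P)
    for t in ("pot_1","pot_old"):
        for o in pots(P,arm.masks_of("wrist",t)): print(t,o)
    for t in ("tray","feeder","pusher_grip","pusher"):
      for d in arm.masks_of("wrist",t):
        p=P[d["pixels"]];p=p[~np.isnan(p[:,0])]
        print(t,d["conf"],d["pixel"],np.round(p.mean(0),3),cv2.minAreaRect(p[:,:2].astype(np.float32)*1000),np.round(np.percentile(p,[3,97],axis=0),3).tolist())
print(arm.read_state()["clock"],arm.read_state()["force"])
E
```

```text
pot_1 (0.86, [210, 198], array([0.4741, 0.2288, 0.0601]), array([477.1, 228. ]), 26.8, 741)
pot_1 (0.76, [318, 191], array([0.461 , 0.4158, 0.0601]), array([463.8, 416.9]), 27.6, 813)
pot_1 (0.69, [262, 200], array([0.4722, 0.3225, 0.0602]), array([475.3, 322.4]), 27.2, 751)
tray 0.67 [219.7, 179.1] [0.466 0.246 0.01 ] ((474.13543701171875, 269.46636962890625), (99.80084228515625, 419.70751953125), 0.3622981011867523) [[0.425, 0.076, 0.005], [0.516, 0.466, 0.021]]
feeder 0.57 [49.5, 185.8] [ 0.471 -0.069  0.009] ((475.2954406738281, -82.3663558959961), (102.7418212890625, 213.5028839111328), 0.153153195977211) [[0.426, -0.153, 0.004], [0.516, 0.022, 0.032]]
pusher 0.61 [9.6, 188.5] [ 0.471 -0.135  0.019] ((470.6327819824219, -140.8371124267578), (37.3777961730957, 47.24263000488281), 85.29817199707031) [[0.449, -0.153, 0.012], [0.492, -0.125, 0.031]]
pot_1 (0.67, [492, 197], array([0.4761, 0.2182, 0.0594]), array([477.7, 224.4]), 27.7, 714)
pot_old (0.8, [163, 203], array([ 0.4803, -0.3488,  0.0607]), array([ 475.9, -345.3]), 27.2, 335)
tray 0.92 [441.0, 184.3] [0.47  0.151 0.01 ] ((472.752197265625, 175.2497100830078), (93.2035903930664, 213.8436279296875), 1.0417934656143188) [[0.428, 0.07, 0.005], [0.516, 0.258, 0.022]]
feeder 0.72 [238.4, 188.6] [ 0.466 -0.209  0.034] ((476.0656433105469, -209.16114807128906), (105.31584167480469, 479.9412841796875), 1.9199568033218384) [[0.428, -0.415, 0.005], [0.514, 0.008, 0.107]]
pusher_grip 0.72 [279.7, 192.4] [ 0.465 -0.154  0.059] ((477.99468994140625, -152.7077178955078), (72.67157745361328, 62.27043914794922), 89.211181640625) [[0.448, -0.187, 0.017], [0.492, -0.129, 0.124]]
pusher 0.69 [279.7, 192.7] [ 0.466 -0.154  0.059] ((475.2361755371094, -156.29837036132812), (58.46132278442383, 63.99721908569336), 0.7109169960021973) [[0.448, -0.187, 0.017], [0.493, -0.129, 0.124]]
5.1417 [-0.25512181  0.24243225 -0.42160835]
```

View pics/w0.png

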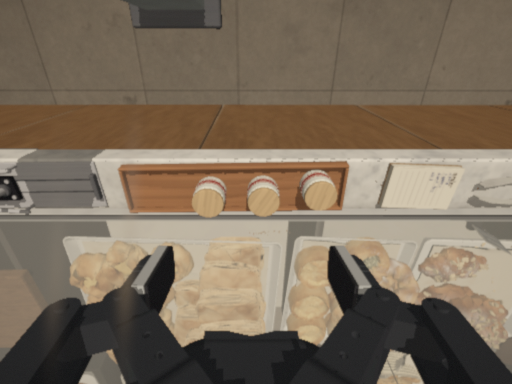

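View pics/w1.png

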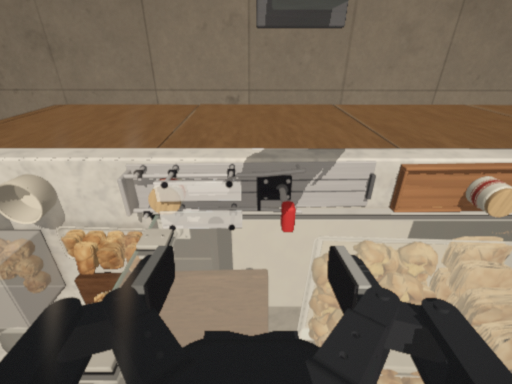

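```bash
python3 - <<'E'
from h import *
P=np.load("pics/w1.npy");Q=P.reshape(-1,3);Q=Q[~np.isnan(Q[:,0])]
h=Q[(Q[:,2]>.112)&(Q[:,2]<.13)&(Q[:,0]<.51)&(Q[:,0]>.43)&(abs(Q[:,1]+.15)<.06)]
print("handle",len(h),h.mean(0),np.percentile(h,[2,98],axis=0),cv2.minAreaRect(h[:,:2].astype(np.float32)*1000))
t=h[h[:,2]>.12];print(t.mean(0),cv2.minAreaRect(t[:,:2].astype(np.float32)*1000))
r=Q[(Q[:,2]>.030)&(Q[:,2]<.036)&(Q[:,0]<.52)&(Q[:,0]>.42)&(Q[:,1]>-.42)&(Q[:,1]<-.1)]
for lo in np.arange(-.42,-.1,.04):
    s=r[(r[:,1]>=lo)&(r[:,1]<lo+.04)]
    a=s[s[:,0]<.46];b=s[s[:,0]>.48]
    print(round(lo,2),len(a),len(b),np.round([np.median(a[:,0]),np.median(b[:,0])],4),np.round(np.percentile(a[:,0],[5,95]),4),np.round(np.percentile(b[:,0],[5,95]),4))
# plate z map bounds per y slice
p=Q[(Q[:,2]>.003)&(Q[:,2]<.009)&(Q[:,0]<.53)&(Q[:,0]>.41)]
for lo in np.arange(-.44,.06,.04):
    s=p[(p[:,1]>=lo)&(p[:,1]<lo+.04)]
    if len(s)>5: print(round(lo,2),len(s),np.round(np.percentile(s[:,0],[2,98]),4))
s=p[(p[:,0]>.44)&(p[:,0]<.455)];print(np.histogram(s[:,1],bins=np.arange(-.02,.04,.004)))
w=Q[(Q[:,2]>.044)&(Q[:,2]<.050)&(Q[:,0]<.51)&(Q[:,0]>.43)&(Q[:,1]<-.37)&(Q[:,1]>-.45)]
print("stop",len(w),np.percentile(w,[2,50,98],axis=0))
e=Q[(Q[:,2]>.015)&(Q[:,2]<.05)&(Q[:,0]<.51)&(Q[:,0]>.43)&(Q[:,1]>-.2)&(Q[:,1]<-.12)]
print("plate face",np.percentile(e,[2,50,98],axis=0))
E
```

```text
handle 369 [ 0.46738817 -0.14508907  0.12195574] [[ 0.44899287 -0.15410557  0.11388752]
 [ 0.49078578 -0.13509708  0.12495332]] ((469.5523681640625, -144.13134765625), (43.680301666259766, 20.145902633666992), 1.0160993337631226)
[ 0.4693029  -0.14455868  0.1230756 ] ((470.55377197265625, -144.05801391601562), (41.99026107788086, 17.91130828857422), 2.742168664932251)
-0.42 104 100 [0.4398 0.5081] [0.4312 0.4536] [0.4856 0.5155]
-0.38 117 6 [0.4395 0.5107] [0.437  0.4442] [0.5083 0.5114]
-0.34 92 45 [0.4379 0.5062] [0.4301 0.444 ] [0.5047 0.5081]
-0.3 90 61 [0.438  0.5057] [0.4358 0.4413] [0.5046 0.5078]
-0.26 100 64 [0.4368 0.5056] [0.4284 0.4415] [0.5039 0.5075]
-0.22 108 74 [0.4373 0.5056] [0.4346 0.4421] [0.5032 0.5096]
-0.18 107 78 [0.4344 0.5064] [0.4307 0.439 ] [0.5037 0.5112]
-0.14 89 22 [0.43   0.5107] [0.427  0.4351] [0.5083 0.5139]
-0.44 331 [0.4308 0.5203]
-0.4 379 [0.4297 0.5119]
-0.36 197 [0.4292 0.5161]
-0.32 426 [0.4289 0.5177]
-0.28 392 [0.4279 0.5177]
-0.24 540 [0.4272 0.5167]
-0.2 451 [0.4269 0.5156]
-0.16 327 [0.4258 0.5154]
-0.12 905 [0.4256 0.5214]
-0.08 988 [0.4252 0.5218]
-0.04 1002 [0.4247 0.522 ]
-0.0 492 [0.4237 0.5225]
0.04 123 [0.4297 0.5226]
(array([19, 15, 19, 15, 15, 16, 19, 17, 14,  5,  3,  0,  0,  0]), array([-0.02 , -0.016, -0.012, -0.008, -0.004,  0.   ,  0.004,  0.008,
        0.012,  0.016,  0.02 ,  0.024,  0.028,  0.032,  0.036]))
stop 191 [[ 0.43433345 -0.42182836  0.04438491]
 [ 0.47064733 -0.41681061  0.04723757]
 [ 0.50865941 -0.38998991  0.0490497 ]]
plate face [[ 0.43144521 -0.19516437  0.01723313]
 [ 0.464358   -0.15950951  0.02574666]
 [ 0.50841882 -0.12718311  0.04662954]]
```

```bash
cat >> h.py <<'E'
LEAN=20.;YAW=0.9
R0=ori(LEAN,YAW)
def T(g): return np.array(g,float)+R0[:,1]*arm.tcp_to_grasp
def S(m=""):
    s=arm.read_state();print(m,round(s["clock"],2),"tcp",np.round(s["ee_pos"],4),"g",np.round(np.array(s["ee_pos"])-R0[:,1]*arm.tcp_to_grasp,4),"F",np.round(s["force"],1),"op",round(s["opening"],4),flush=True);return s
d=np.array([-np.sin(np.radians(YAW)),np.cos(np.radians(YAW)),0])
C=np.array([.4705,-.207,0])
def fw(x,y,z): return C+d*y+np.array([d[1],-d[0],0])*x+np.array([0,0,z])
E
python3 - <<'E'
from h import *
print(fw(0,.075,0),fw(0,.192,0))
g=np.array([.4695,-.1441,.110])
arm.move_gripper(.06)
arm.reach(T(g+[-.02,0,.08]),R0);S("above")
arm.movel(T(g),.12);s=S("down")
arm.move_gripper(0);s=S("grip")
f0=s["force"]
for k in range(1,5):
    arm.movel(T(g+d*.03*k),.1);s=S(k)
    if abs((s["force"]-f0)[1])>8: break
cap("wrist","w2.png")
E
```

```text
[ 0.46932195 -0.13200925  0.        ] [ 0.4674842  -0.01502369  0.        ]
above 6.31 tcp [ 0.456  -0.1442  0.173 ] g [ 0.4496 -0.1443  0.1905] F [ 0.5 -0.7  0.5] op 0.0597
down 7.14 tcp [ 0.4768 -0.1438  0.0939] g [ 0.4704 -0.1439  0.1114] F [-0.1 -0.5  0.2] op 0.0601
grip 7.58 tcp [ 0.4762 -0.1439  0.0931] g [ 0.4698 -0.144   0.1107] F [-4.3  1.3 10. ] op 0.0191
1 8.03 tcp [ 0.4757 -0.1133  0.0931] g [ 0.4693 -0.1134  0.1107] F [-4.8  1.7 11. ] op 0.0191
2 8.48 tcp [ 0.4753 -0.0832  0.0931] g [ 0.4689 -0.0833  0.1107] F [-5.   1.8 11.3] op 0.0192
3 8.93 tcp [ 0.4748 -0.0532  0.0931] g [ 0.4684 -0.0533  0.1107] F [-4.4  0.7 12.5] op 0.0192
4 9.38 tcp [ 0.4743 -0.0231  0.0931] g [ 0.4679 -0.0232  0.1107] F [-5.7  0.8 12.3] op 0.0191
```

View pics/w2.png

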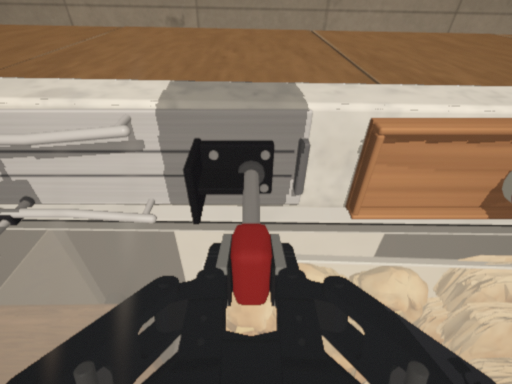

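```bash
python3 - <<'E'
from h import *
s=S();f0=s["force"];p=np.array(s["ee_pos"])
for k in range(1,9):
    p=p+d*.003;arm.movel(p,.03);s=S(k)
    if abs((s["force"]-f0)[1])>10: break
arm.hold(.4)
c,P=cap("wrist","w3.png")
arm.move_gripper(.05);S("open")
arm.movel(np.array(s["ee_pos"])-R0[:,1]*.09,.15)
c,P=cap("wrist","w4.png")
E
```

```text
9.43 tcp [ 0.4743 -0.0233  0.0931] g [ 0.468  -0.0234  0.1107] F [-5.   1.1 12.2] op 0.0191
1 9.71 tcp [ 0.4742 -0.0199  0.0932] g [ 0.4678 -0.02    0.1107] F [-1.5  1.7  2.3] op 0.0187
2 9.96 tcp [ 0.4742 -0.0171  0.0932] g [ 0.4678 -0.0172  0.1107] F [-1.7  1.1  4.2] op 0.019
3 10.21 tcp [ 0.4741 -0.014   0.0932] g [ 0.4678 -0.0141  0.1107] F [-3.  -0.4  5.8] op 0.0195
4 10.46 tcp [ 0.4741 -0.0109  0.0932] g [ 0.4677 -0.011   0.1107] F [-3.8  0.4  5.4] op 0.0191
5 10.71 tcp [ 0.4741 -0.0077  0.0932] g [ 0.4677 -0.0078  0.1107] F [-4.6  0.2  6.2] op 0.0194
6 10.96 tcp [ 0.4741 -0.0074  0.0931] g [ 0.4677 -0.0075  0.1107] F [ -4.3 -11.7   3.9] op 0.0193
open 11.81 tcp [ 0.4742 -0.0048  0.0931] g [ 0.4678 -0.0049  0.1107] F [-0.3 -0.3  1.4] op 0.0499
```

```bash
python3 - <<'E'
from h import *
# back off view
arm.reach([.355,-.1,.32],ori(10)); 
c,P=cap("wrist","w5.png");np.save("pics/w5.npy",P)
Q=P.reshape(-1,3);Q=Q[~np.isnan(Q[:,0])]
h=Q[(Q[:,2]>.119)&(Q[:,2]<.13)&(Q[:,0]<.51)&(Q[:,0]>.43)&(abs(Q[:,1]+.01)<.06)]
print("handle",len(h),h.mean(0),cv2.minAreaRect(h[:,:2].astype(np.float32)*1000))
p=Q[(Q[:,2]>.003)&(Q[:,2]<.009)&(Q[:,0]<.46)&(Q[:,0]>.44)]
print(np.histogram(p[:,1],bins=np.arange(-.02,.05,.004)))
w=Q[(Q[:,2]>.044)&(Q[:,2]<.050)&(Q[:,0]<.51)&(Q[:,0]>.43)&(Q[:,1]<-.37)&(Q[:,1]>-.45)]
print("stop",np.histogram(w[:,1],bins=np.arange(-.44,-.37,.004)))
f=Q[(Q[:,2]>.02)&(Q[:,2]<.05)&(Q[:,0]<.49)&(Q[:,0]>.45)&(Q[:,1]<.0)&(Q[:,1]>-.1)]
print("face",np.histogram(f[:,1],bins=np.arange(-.08,0,.004)))
r=Q[(Q[:,2]>.028)&(Q[:,2]<.036)&(Q[:,0]<.445)&(Q[:,0]>.42)&(Q[:,1]>-.3)&(Q[:,1]<-.05)]
print("rail end",np.histogram(r[:,1],bins=np.arange(-.2,-.06,.008)))
for t in ("pot_1","pot_old"):
    for o in pots(P,arm.masks_of("wrist",t)): print(t,o)
E
```

```text
handle 325 [ 0.46690838 -0.00877864  0.12285349] ((467.5858154296875, -7.874111175537109), (43.87196731567383, 19.228403091430664), 1.0776643753051758)
(array([ 8,  7,  8, 10,  9,  9,  8,  9, 15,  5,  4,  0,  0,  0,  0,  0,  0]), array([-0.02 , -0.016, -0.012, -0.008, -0.004,  0.   ,  0.004,  0.008,
        0.012,  0.016,  0.02 ,  0.024,  0.028,  0.032,  0.036,  0.04 ,
        0.044,  0.048]))
stop (array([ 0,  0,  0,  0, 25, 99, 72,  0,  0,  0,  0,  3,  7,  1,  0,  0,  0]), array([-0.44 , -0.436, -0.432, -0.428, -0.424, -0.42 , -0.416, -0.412,
       -0.408, -0.404, -0.4  , -0.396, -0.392, -0.388, -0.384, -0.38 ,
       -0.376, -0.372]))
face (array([ 0,  0,  0,  0,  0,  0, 41,  0,  4, 25, 34, 32, 22, 24, 27, 24, 37,
       25, 20]), array([-0.08 , -0.076, -0.072, -0.068, -0.064, -0.06 , -0.056, -0.052,
       -0.048, -0.044, -0.04 , -0.036, -0.032, -0.028, -0.024, -0.02 ,
       -0.016, -0.012, -0.008, -0.004]))
rail end (array([20, 16, 21, 24, 19, 21, 22, 25, 17, 23, 21, 13,  0,  0,  0,  0,  0]), array([-0.2  , -0.192, -0.184, -0.176, -0.168, -0.16 , -0.152, -0.144,
       -0.136, -0.128, -0.12 , -0.112, -0.104, -0.096, -0.088, -0.08 ,
       -0.072, -0.064]))
pot_1 (0.85, [491, 197], array([0.4732, 0.3135, 0.0594]), array([474.9, 319.8]), 27.0, 757)
pot_1 (0.74, [447, 199], array([0.4803, 0.243 , 0.0598]), array([482.7, 246.5]), 27.8, 841)
pot_old (0.8, [105, 206], array([ 0.4815, -0.346 ,  0.0606]), array([ 474.8, -344.5]), 26.9, 316)
```

View pics/w5.png

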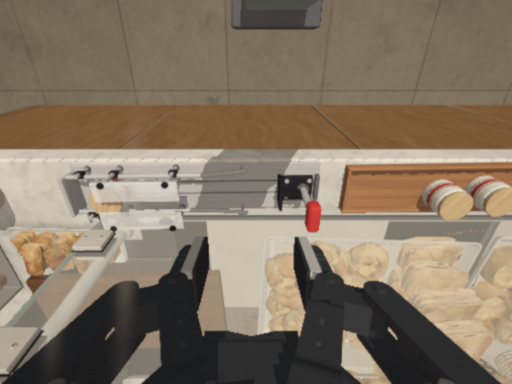

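```bash
sed -i 's/^C=.*/C=np.array([.4706,-.1993,0])/' h.py; cat >> h.py <<'E'
def Rg(yaw): return ori(LEAN,yaw)
def mv(g,R,rate=.2):
    arm.movel(np.array(g)+R[:,1]*arm.tcp_to_grasp,rate,R)
def look(y,name,x=.355):
    arm.reach([x,y,.32],ori(10))
    c,P=cap("wrist",name)
    r=[]
    for t in ("pot_1","pot_old"):
        for o in pots(P,arm.masks_of("wrist",t)): print(t,o)
    return P
def pick(x,y,yaw=YAW,op=.078):
    R=Rg(yaw);g=np.array([x,y,.034])
    arm.move_gripper(op)
    arm.reach(g+[-.03,0,.10]+R[:,1]*arm.tcp_to_grasp,R);S("above")
    mv(g+[-.010,0,.04],R,.15);S()
    mv(g,R,.08);S("down")
    arm.move_gripper(0);s=S("grip")
    return R,g
E
python3 - <<'E'
from h import *
look(.33,"w6.png")
E
```

```text
pot_1 (0.85, [301, 190], array([0.4609, 0.4157, 0.0602]), array([463.5, 416.2]), 27.2, 795)
pot_1 (0.77, [204, 199], array([0.4804, 0.248 , 0.0601]), array([483.1, 247.5]), 27.5, 766)
pot_1 (0.58, [246, 199], array([0.4729, 0.3224, 0.0603]), array([476.2, 322.6]), 27.6, 773)
```

View pics/w6.png

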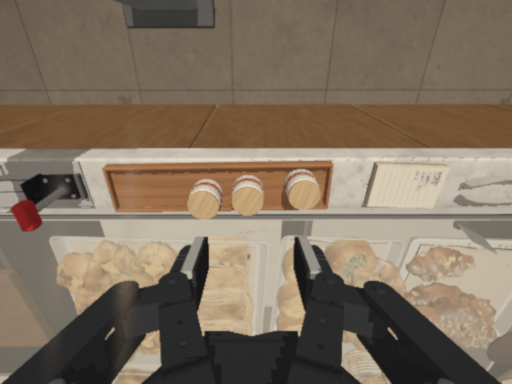

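```bash
cat >> h.py <<'E'
def pick2(x,y,yaw=YAW,op=.07,z=.040):
    R=Rg(yaw);g=np.array([x,y,z])
    arm.move_gripper(op)
    arm.reach(g+[-.03,0,.10]+R[:,1]*arm.tcp_to_grasp,R);S("above")
    mv(g+[-.010,0,.04],R,.15);s=S();f0=s["force"]
    mv(g+[-.003,0,.012],R,.08);mv(g,R,.05);s=S("down")
    if np.linalg.norm(s["force"]-f0)>12: print("CONTACT");return False
    arm.move_gripper(0);s=S("grip")
    if s["opening"]<.045: print("MISS");return False
    mv(g+[-.01,0,.03],R,.1);S("lift")
    mv(g+[-.03,0,.19],R,.2);s=S("high")
    return s["opening"]>.045
E
python3 - <<'E'
from h import *
print(pick2(.462,.413))
cap("wrist","w7.png")
E
```

```text
above 18.16 tcp [0.4389 0.4132 0.1234] g [0.4325 0.4131 0.141 ] F [-0.6 -0.6  0.2] op 0.07
 18.73 tcp [0.4587 0.4134 0.0634] g [0.4523 0.4133 0.081 ] F [-0.2  0.3  0.7] op 0.07
down 19.64 tcp [0.4683 0.4129 0.0221] g [0.4619 0.4128 0.0397] F [-0.9  0.1  0.5] op 0.0704
grip 19.93 tcp [0.4684 0.4136 0.0231] g [0.462  0.4135 0.0407] F [-2.7 -1.   5.9] op 0.0541
lift 20.4 tcp [0.4585 0.4132 0.0528] g [0.4521 0.4131 0.0703] F [ 0.1 -0.5 -1.4] op 0.0539
high 21.36 tcp [0.4381 0.4123 0.211 ] g [0.4317 0.4122 0.2286] F [ 0.8  0.1 -1.8] op 0.0543
True
```

View pics/w7.png

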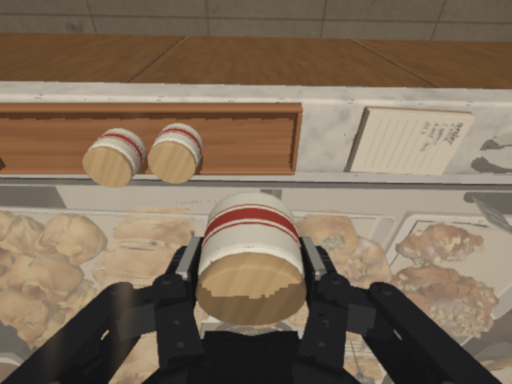

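```bash
cat >> h.py <<'E'
def held(name):
    st=arm.read_state();c,P=cap("wrist",name)
    g=np.array(st["ee_pos"])-np.array(st["orientation"])[:,1]*arm.tcp_to_grasp
    m=(np.linalg.norm(P-g,axis=-1)<.06)
    for d_ in arm.masks_of("wrist","pot_1"):
        k=d_["pixels"]&m
        if k.sum()>500:
            p=P[k]-g;zt=np.percentile(p[:,2],95);t=p[p[:,2]>zt-.006]
            r=cv2.minEnclosingCircle(t[:,:2].astype(np.float32)*1000)
            print("held top rel grasp: z",round(zt,4),"centre",r,len(t))
            tt=t[:,:3]-t.mean(0);print("normal",np.linalg.svd(tt,full_matrices=False)[2][2])
E
python3 - <<'E'
from h import *
held("w8.png")
b=fw(0,.075,0);R=Rg(YAW)
mv([b[0]-.03,.413,.23],R,.2)
mv([b[0]-.03,b[1],.23],R,.25)
S("over bay"); held("w9.png")
E
```

```text
held top rel grasp: z 0.0204 centre ((1.8863625526428223, 0.2918284833431244), 27.580760955810547) 6141
normal [-0.04068333  0.00157086  0.99917086]
over bay 24.06 tcp [ 0.4456 -0.1237  0.2124] g [ 0.4392 -0.1238  0.23  ] F [-0.3 -0.1 -1.9] op 0.0543
held top rel grasp: z 0.0204 centre ((2.158324718475342, -0.0019986070692539215), 27.9494571685791) 6133
normal [-0.04114938 -0.0010201   0.99915248]
```

View pics/w9.png

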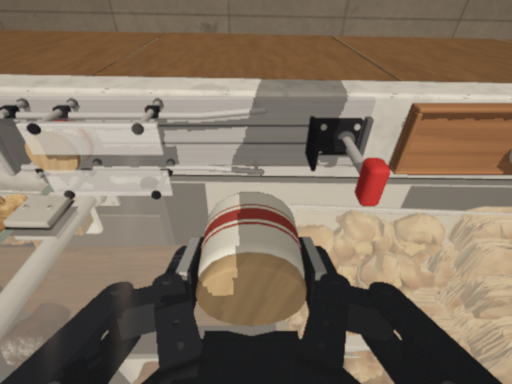

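```bash
cat >> h.py <<'E'
def place(dx=.002,zb=.0336,yb=.075,op=.072):
    R=Rg(YAW);b=fw(0,yb,0);x=b[0]-dx;zt=.006+zb
    mv([x-.012,b[1],zt+.07],R,.2)
    mv([x,b[1],zt+.012],R,.1);s=S("near");f0=s["force"]
    for z in (.008,.005,.003,.001,-.001,-.003):
        mv([x,b[1],zt+z],R,.04);s=S(z)
        if (s["force"]-f0)[2]>4: break
    arm.move_gripper(op);S("open")
    p=np.array(arm.read_state()["ee_pos"])
    arm.movel(p-R[:,1]*.03,.1);arm.movel(p-R[:,1]*.13,.25);S("up")
E
python3 - <<'E'
from h import *
place()
cap("wrist","w10.png")
E
```

```text
Traceback (most recent call last):
  File "h.py", line 85, in place
    mv([x,b[1],zt+.012],R,.1);s=S("near");f0=s["force"]
    ~~^^^^^^^^^^^^^^^^^^^^^^^
  File "h.py", line 43, in mv
    arm.movel(np.array(g)+R[:,1]*arm.tcp_to_grasp,rate,R)
    ~~~~~~~~~^^^^^^^^^^^^^^^^^^^^^^^^^^^^^^^^^^^^^^^^^^^^
station.MotionError: the arm cannot follow that straight line within its joint ranges
```

```bash
python3 - <<'E'
from h import *
s=S();print(np.round(s["qpos"],1))
b=fw(0,.075,0)
for lean in (15,18,20,23,25):
  for yaw in (-20,-10,.9,10,20):
    R=ori(lean,yaw);q=arm.solve_ik(np.array([b[0]-.002,b[1],.0396])+R[:,1]*arm.tcp_to_grasp,R)
    R2=R.copy();R2[:,0]*=-1;R2[:,2]*=-1
    q2=arm.solve_ik(np.array([b[0]-.002,b[1],.0396])+R2[:,1]*arm.tcp_to_grasp,R2)
    print(lean,yaw,None if q is None else np.round(q,1),None if q2 is None else np.round(q2,1))
E
```

```text
24.92 tcp [ 0.462  -0.1244  0.0923] g [ 0.4556 -0.1245  0.1099] F [-0.  -0.7 -0.8] op 0.0543
[  7.1  15.3   5.8 135.9 -33.2  11.2 135. ]
15 -20 [-10.3  26.8  21.1 135.2 -52.    7.8 128.4] [-17.4  28.5  30.9 135.7 -69.4  12.  -34. ]
15 -10 [ -0.5  25.8  11.2 134.6 -42.7   6.7 130.9] [-15.3  28.5  31.1 135.7 -75.5  15.  -16.3]
15 0.9 [  8.2  25.7   3.2 133.6 -36.5   7.5 137.5] [ -5.3  27.   20.9 134.7 -68.7  13.6 -10.4]
15 10 [ 13.4  26.   -0.9 132.5 -35.4   9.2 147. ] [-11.4  29.2  32.  134.5 -75.5  22.1   7.1]
15 20 [ 18.1  26.6  -4.4 131.1 -33.1  11.8 156.2] [ -9.6  29.8  32.3 133.3 -72.7  25.7  15.7]
18 -20 [ 51.1  40.  -61.1 132.9  85.8  39.6  -4.7] None
18 -10 [ 53.9  40.  -61.1 132.9  85.7  35.6   7.6] None
18 0.9 [ 35.7  28.8 -30.8 133.8  75.5  11.2  27.7] [  31.    27.7  -24.9  134.2   72.2    8.2 -149.5]
18 10 [ 39.5  29.6 -32.7 132.7  61.8   9.9  52.4] [ 13.2  26.    0.7 134.7 -70.    7.9   2.5]
18 20 [ 40.4  29.8 -31.1 131.3  32.6   8.8  93.1] [  7.5  26.8  11.  133.9 -72.9  16.3  17. ]
20 -20 [ 50.7  39.9 -61.  134.5  90.8  39.7  -9.9] [  8.7  25.5  -4.8 137.7 109.2   7.6 
[... 651 characters left out ...]
 137.8 127.3  10.2 156.9]
23 10 [ 60.5  40.4 -59.9 134.8  94.7  24.8  24.7] [ 23.2  26.7  -9.6 137.6 227.9   7.2  66.7]
23 20 [ 56.4  36.  -49.2 133.3  82.2  12.7  47.9] [  56.4   36.   -49.2  133.3   82.2   12.7 -132.1]
25 -20 [ 49.5  40.3 -60.7 138.5 103.2  42.1 -22.7] [ 42.5  34.9 -50.  139.  106.5  34.2 152.3]
25 -10 [ 53.7  40.  -60.3 138.6 106.2  36.1 -12.1] [ 29.   28.2 -26.3 140.3 131.4  17.3 138.4]
25 0.9 [ 57.9  40.2 -59.8 137.6 106.5  29.2   2.2] [ 35.8  29.  -29.  139.2 141.4  12.5 143.5]
25 10 [ 61.   40.5 -59.4 136.2 102.6  23.7  17.7] [ 39.6  29.6 -29.3 137.7 155.3   7.5 141.5]
25 20 [ 64.1  41.5 -59.4 134.   91.2  19.3  41.4] [  64.1   41.5  -59.4  134.    91.2   19.3 -138.6]
```

```bash
python3 - <<'E'
from h import *
b=fw(0,.075,0)
for lean in (13,14,15,16,17):
  for yaw in (5,10,13,16):
    o=[]
    for z in (.0396,.08,.12):
        R=ori(lean,yaw);q=arm.solve_ik(np.array([b[0]-.002,b[1],z])+R[:,1]*arm.tcp_to_grasp,R)
        o.append(None if q is None else np.round(q,1).tolist())
    print(lean,yaw,o)
E
```

```text
13 5 [[6.9, 26.1, 5.4, 131.9, -32.4, 11.4, 137.7], [1.6, 21.2, 12.0, 130.7, -27.5, 17.9, 132.8], [-5.4, 16.9, 20.3, 129.2, -24.6, 24.4, 130.0]]
13 10 [[9.5, 26.2, 3.3, 131.4, -31.5, 12.2, 142.5], [4.9, 21.3, 8.9, 130.1, -26.8, 18.6, 137.6], [-1.5, 17.0, 16.6, 128.6, -24.2, 25.1, 135.0]]
13 13 [[11.0, 26.3, 2.1, 131.0, -30.9, 12.7, 145.4], [6.9, 21.4, 7.1, 129.7, -26.2, 19.1, 140.3], [0.9, 17.0, 14.3, 128.1, -23.8, 25.6, 137.9]]
13 16 [[12.4, 26.4, 0.9, 130.6, -30.3, 13.3, 148.1], [8.8, 21.5, 5.4, 129.3, -25.6, 19.6, 143.0], [3.2, 17.2, 12.0, 127.7, -23.4, 26.1, 140.7]]
14 5 [[8.7, 25.9, 3.5, 132.5, -34.1, 9.8, 139.7], [3.2, 21.0, 10.2, 131.3, -28.5, 16.4, 134.0], [-3.8, 16.6, 18.5, 129.8, -25.1, 23.0, 130.6]]
14 10 [[11.3, 26.1, 1.3, 131.9, -33.4, 10.7, 144.7], [6.7, 21.1, 7.1, 130.7, -27.8, 17.2, 138.9], [0.4, 16.6, 14.5, 129.1, -24.8, 23.8, 135.8]]
14 13 [[12.8, 26.2, 0.1, 131.6, -32.8, 11.4, 147.5], [8.7, 21.2, 5.2, 130.3, -27.3, 17.8, 141.7], [2.9, 16.8, 12.2, 128.7, -24.6, 24.3, 138.7]]
14 16 [[14.3, 26.4, -1.0, 131.2, -32.1, 12.0, 150.3], [10.7, 21.4, 3.4, 129.9, -26.7, 18.4, 1
[... 1084 characters left out ...]
.3, 132.2, -36.4, 9.4, 155.3], [14.8, 21.2, -0.7, 130.9, -29.4, 15.9, 147.8], [9.8, 16.5, 5.4, 129.3, -26.0, 22.5, 143.9]]
17 5 [[37.5, 29.3, -32.2, 132.6, 63.7, 11.7, 44.3], [8.9, 20.4, 3.9, 133.2, -32.6, 12.0, 138.5], [1.9, 15.6, 12.4, 131.7, -27.6, 18.8, 133.4]]
17 10 [[38.6, 29.5, -32.1, 132.0, 55.1, 10.8, 58.7], [12.8, 20.7, 0.7, 132.5, -32.1, 13.1, 143.8], [6.7, 15.9, 8.0, 130.9, -27.6, 19.8, 139.0]]
17 13 [[19.6, 26.3, -7.0, 133.2, -39.4, 7.1, 155.3], [15.0, 20.9, -1.2, 132.0, -31.6, 13.8, 146.8], [9.5, 16.1, 5.5, 130.4, -27.4, 20.5, 142.2]]
17 16 [[21.7, 26.6, -8.9, 132.6, -35.5, 7.8, 155.0], [17.0, 21.2, -2.9, 131.5, -31.0, 14.7, 149.7], [12.2, 16.4, 3.1, 129.8, -27.1, 21.3, 145.3]]
```

```bash
cat >> h.py <<'E'
PL=14.;PY=10.
def place(dx=.001,zb=.0336,yb=.075,op=.072):
    R=ori(PL,PY);b=fw(0,yb,0);x=b[0]-dx;zt=.006+zb
    mv([x-.02,b[1],zt+.08],R,.15);S("pre")
    mv([x,b[1],zt+.012],R,.1);s=S("near");f0=s["force"]
    for z in (.008,.005,.003,.001,-.001,-.003):
        mv([x,b[1],zt+z],R,.04);s=S(z)
        if (s["force"]-f0)[2]>4: break
    arm.move_gripper(op);S("open")
    p=np.array(arm.read_state()["ee_pos"])
    arm.movel(p-R[:,1]*.03,.1);arm.movel(p-R[:,1]*.13,.25);S("up")
E
python3 - <<'E'
from h import *
place()
cap("wrist","w10.png")
print(np.round(arm.read_state()["qpos"],1))
E
```

```text
pre 25.26 tcp [ 0.4546 -0.1236  0.1028] g [ 0.4483 -0.1237  0.1204] F [ 0.2  0.1 -2.3] op 0.0538
near 26.12 tcp [ 0.4727 -0.1237  0.0336] g [ 0.4663 -0.1238  0.0512] F [-0.7  0.  -1. ] op 0.0538
0.008 26.37 tcp [ 0.4729 -0.1235  0.0296] g [ 0.4665 -0.1236  0.0472] F [ 0.1  0.8 -1. ] op 0.0539
0.005 26.62 tcp [ 0.4728 -0.1235  0.0263] g [ 0.4664 -0.1236  0.0439] F [-0.1 -0.1 -2.4] op 0.054
0.003 26.87 tcp [ 0.473  -0.1236  0.0248] g [ 0.4666 -0.1237  0.0423] F [-3.1  0.6  7.2] op 0.0541
open 27.18 tcp [ 0.473  -0.1235  0.0244] g [ 0.4666 -0.1236  0.042 ] F [0.1 0.8 0.2] op 0.0715
up 28.18 tcp [ 0.4422 -0.1287  0.1506] g [ 0.4358 -0.1288  0.1682] F [-0.9  0.3 -1.2] op 0.072
[ -0.9   9.2  17.  129.4 -17.4  30.3 129.9]
```

View pics/w10.png

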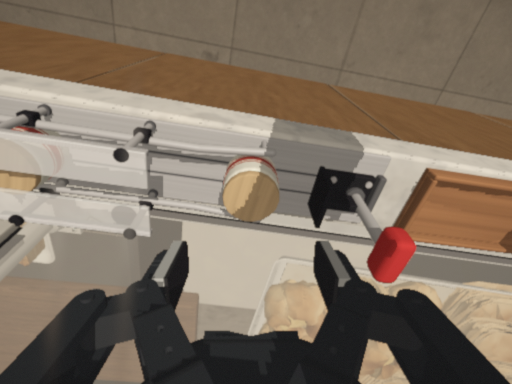

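```bash
cat >> h.py <<'E'
RP=ori(17,YAW)
def push(q0,q1,fmax=25,back=True):
    h=lambda q,z=.110: fw(0,.192-q,z)
    arm.move_gripper(.06)
    arm.reach(h(q0)+[-.03,0,.09]+RP[:,1]*arm.tcp_to_grasp,RP)
    mv(h(q0),RP,.15);S("at handle")
    arm.move_gripper(0);s=S("grip");f0=s["force"]
    n=int(np.ceil(abs(q1-q0)/.02))
    for k in range(1,n+1):
        mv(h(q0+(q1-q0)*k/n),RP,.07);s=S("q%.3f"%(q0+(q1-q0)*k/n))
        if s["opening"]<.015: print("SLIPPED")
        if abs((s["force"]-f0)[1])>fmax: print("FORCE");break
    return s
def release(R=RP):
    arm.move_gripper(.06)
    p=np.array(arm.read_state()["ee_pos"])
    arm.movel(p-R[:,1]*.08,.2)
E
python3 - <<'E'
from h import *
push(0,.147)
cap("wrist","w11.png")
E
```

```text
at handle 30.11 tcp [ 0.473  -0.0079  0.0923] g [ 0.4666 -0.008   0.1099] F [ 0.4 -0.4  0.8] op 0.06
grip 30.55 tcp [ 0.4733 -0.0075  0.093 ] g [ 0.4669 -0.0076  0.1106] F [-3.9 -2.4 10.4] op 0.0193
q0.018 30.97 tcp [ 0.4736 -0.0261  0.093 ] g [ 0.4672 -0.0262  0.1106] F [-5.3 -1.4 10.3] op 0.0191
q0.037 31.38 tcp [ 0.4739 -0.0445  0.093 ] g [ 0.4675 -0.0446  0.1105] F [-3.7 -2.1 10. ] op 0.0192
q0.055 31.78 tcp [ 0.4742 -0.063   0.093 ] g [ 0.4678 -0.0631  0.1106] F [-4.3 -1.  10. ] op 0.0191
q0.073 32.19 tcp [ 0.4745 -0.0813  0.093 ] g [ 0.4681 -0.0814  0.1106] F [-3.4 -1.9  9.6] op 0.0194
q0.092 32.6 tcp [ 0.4747 -0.0998  0.093 ] g [ 0.4683 -0.0999  0.1105] F [-4.  -1.1  9.1] op 0.0194
q0.110 33.01 tcp [ 0.475  -0.1182  0.093 ] g [ 0.4686 -0.1183  0.1106] F [-3.8 -1.5  7.9] op 0.0194
q0.129 33.42 tcp [ 0.4753 -0.1366  0.093 ] g [ 0.4689 -0.1367  0.1106] F [-2.8 -1.7  8. ] op 0.0193
q0.147 33.83 tcp [ 0.4756 -0.155   0.093 ] g [ 0.4692 -0.1551  0.1106] F [-4.4 -2.4  8.9] op 0.0191
```

View pics/w11.png

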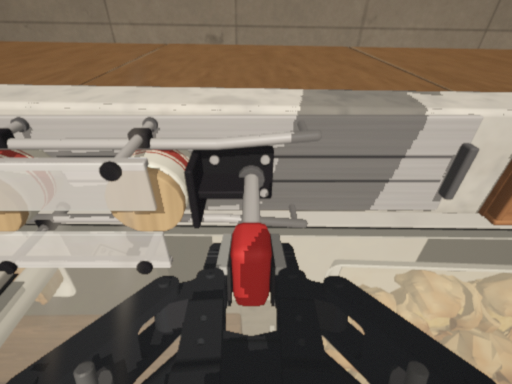

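```bash
cat >> h.py <<'E'
def pull(q0):
    h=lambda q,z=.110: fw(0,.192-q,z)
    f0=S("pull")["force"]
    for q in list(np.arange(q0-.03,.03,-.03))+[.03,.012]+list(np.arange(.008,-.013,-.003)):
        mv(h(q),RP,.1 if q>.01 else .03);s=S("q%.3f"%q)
        if s["opening"]<.015: print("SLIPPED");break
        if abs((s["force"]-f0)[1])>9: print("stop reached");break
    release()
E
python3 - <<'E'
from h import *
pull(.147)
cap("wrist","w12.png")
look(.25,"w13.png")
E
```

```text
pull 33.88 tcp [ 0.4756 -0.1549  0.093 ] g [ 0.4692 -0.155   0.1106] F [-2.9 -2.   8.9] op 0.0192
q0.117 34.33 tcp [ 0.4751 -0.1234  0.093 ] g [ 0.4687 -0.1235  0.1106] F [-4.1  1.5  9.7] op 0.0193
q0.087 34.77 tcp [ 0.4747 -0.0934  0.093 ] g [ 0.4683 -0.0935  0.1106] F [-3.7  0.8 10.1] op 0.0191
q0.057 35.23 tcp [ 0.4742 -0.0633  0.093 ] g [ 0.4678 -0.0634  0.1106] F [-5.   1.7 10.5] op 0.0192
q0.030 35.64 tcp [ 0.4738 -0.0362  0.093 ] g [ 0.4674 -0.0363  0.1106] F [-4.7  1.  10.6] op 0.0193
q0.012 35.98 tcp [ 0.4735 -0.0182  0.093 ] g [ 0.4671 -0.0183  0.1106] F [-5.   1.  10.9] op 0.019
q0.008 36.26 tcp [ 0.4734 -0.0147  0.093 ] g [ 0.467  -0.0148  0.1106] F [-4.   2.  11.1] op 0.0195
q0.005 36.51 tcp [ 0.4734 -0.0118  0.093 ] g [ 0.467  -0.0119  0.1106] F [-4.2  0.5 10.3] op 0.0192
q0.002 36.76 tcp [ 0.4733 -0.0088  0.093 ] g [ 0.4669 -0.0089  0.1106] F [-4.9  0.8 10. ] op 0.0191
q-0.001 37.01 tcp [ 0.4733 -0.0074  0.093 ] g [ 0.4669 -0.0075  0.1106] F [-4.1 -7.9 11.4] op 0.0191
q-0.004 37.26 tcp [ 0.4733 -0.0073  0.093 ] g [ 0.4669 -0.0074  0.1105] F [ -2.2 -20.9   9.8] op 0.0192
stop reached
pot_1 (0.82, [290, 199], array([0.4724, 0.3211, 0.0602]), array([475.2, 321.7]), 27.3, 778)
pot_1 (0.61, [250, 200], array([0.4802, 0.2471, 0.0602]), array([483.2, 247.2]), 27.2, 753)
pot_1 (0.28, [66, 190], array([ 0.4623, -0.0309,  0.0558]), array([459.1, -27.1]), 28.4, 144)
```

View pics/w12.png

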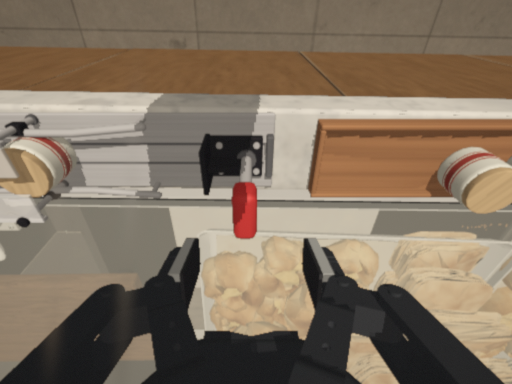

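View pics/w13.png

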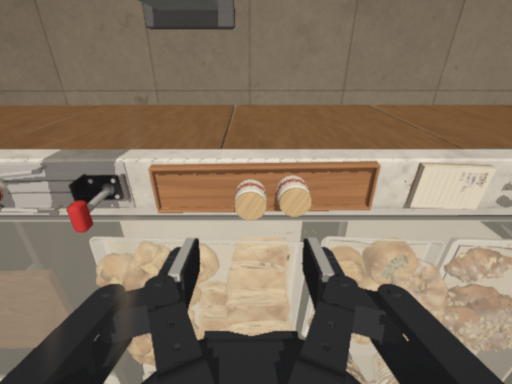

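```bash
sed -i 's/^LEAN=20.;/LEAN=16.;/' h.py; python3 - <<'E'
from h import *
if pick2(.474,.3222,yaw=-25,op=.069): held("w14.png")
print(np.round(arm.read_state()["qpos"],1))
E
```

```text
above 40.83 tcp [0.4489 0.32   0.1228] g [0.4438 0.32   0.1408] F [ 0.4 -0.3  1. ] op 0.0691
 41.41 tcp [0.4689 0.3202 0.0631] g [0.4638 0.3201 0.081 ] F [-0.5  0.9 -0.4] op 0.0693
down 42.32 tcp [0.4786 0.3198 0.0217] g [0.4734 0.3197 0.0397] F [ 0.3  0.4 -0.1] op 0.0692
grip 42.6 tcp [0.4787 0.3202 0.0226] g [0.4736 0.3201 0.0406] F [-1.2 -1.4  5. ] op 0.0542
lift 43.07 tcp [0.4687 0.3203 0.0523] g [0.4636 0.3202 0.0703] F [ 0.  -0.2 -1.8] op 0.0543
high 44.02 tcp [0.4483 0.3194 0.2107] g [0.4431 0.3193 0.2287] F [-0.3  0.5 -2.4] op 0.0537
held top rel grasp: z 0.0205 centre ((0.9195235371589661, -0.6963903307914734), 27.82221031188965) 6829
normal [-0.03098928  0.01429754  0.99941745]
[-56.2  16.1   5.9 109.1  17.6  52.3   4. ]
```

```bash
ls pics/w14.png || python3 -c "
from h import *
cap('wrist','w14.png')"
```

```text
pics/w14.png
```

View pics/w14.png

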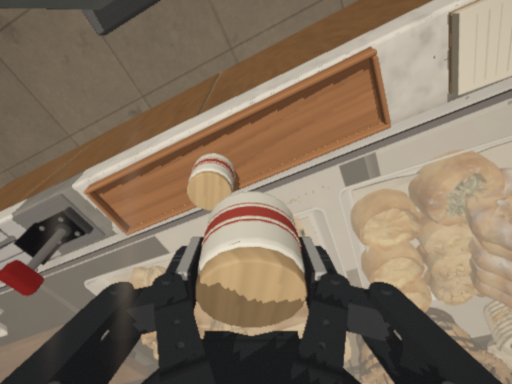

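```bash
cat >> h.py <<'E'
def carry():
    R=ori(PL+1,PY);b=fw(0,.075,0)
    p=S("c0");y=p["ee_pos"][1]
    mv([b[0]-.05,y-.03,.23],ori(16,-8),.2)
    mv([b[0]-.05,.1,.23],ori(15,5),.25)
    mv([b[0]-.05,b[1],.23],R,.25);s=S("over bay");print(np.round(s["qpos"],1))
    return s["opening"]>.045
E
python3 - <<'E'
from h import *
print(carry())
held("w15.png")
E
```

```text
c0 44.12 tcp [0.4482 0.3194 0.2105] g [0.4431 0.3193 0.2285] F [ 0.5 -0.3 -1.5] op 0.0537
over bay 46.54 tcp [ 0.4244 -0.1222  0.2117] g [ 0.4192 -0.1223  0.2297] F [-0.1  0.3 -1.5] op 0.054
[-19.1  -0.   34.3 128.2 -10.1  38.7 122.5]
True
held top rel grasp: z 0.0207 centre ((1.1051753759384155, 1.108207106590271), 28.048320770263672) 6754
normal [-0.01958569 -0.00428344  0.99979901]
```

```bash
python3 - <<'E'
from h import *
R=ori(PL,PY);b=fw(0,.075,0)
for z in (.12,.05,.04):
    print(arm.solve_ik(np.array([b[0]-.002,b[1],z])+R[:,1]*arm.tcp_to_grasp,R))
E
```

```text
[-12.98242487  17.99496057  31.5333644  130.11610978 -36.97559065
  26.27009766 148.53331356]
[  4.01686676  24.99713612  10.66773883 132.17581988 -44.71342561
  14.22299307 155.88478786]
[  6.27766543  26.16423651   7.80451952 132.34689131 -45.76613036
  12.37754259 156.98734613]
```

```bash
sed -i 's/PY=10./PY=4./' h.py; python3 - <<'E'
from h import *
place(dx=.001)
cap("wrist","w16.png")
print(np.round(arm.read_state()["qpos"],1))
E
```

```text
pre 47.55 tcp [ 0.453  -0.1241  0.1018] g [ 0.4479 -0.1242  0.1198] F [ 1.2  1.1 -1.6] op 0.0542
near 48.41 tcp [ 0.4731 -0.1242  0.034 ] g [ 0.468  -0.1242  0.052 ] F [-0.4 -0.6 -1.4] op 0.0539
0.008 48.66 tcp [ 0.473  -0.1239  0.0298] g [ 0.4679 -0.124   0.0478] F [ 0.7  0.  -1.7] op 0.0543
0.005 48.91 tcp [ 0.4728 -0.1239  0.0264] g [ 0.4677 -0.124   0.0444] F [ 0.8  0.3 -1. ] op 0.0543
0.003 49.16 tcp [ 0.4729 -0.124   0.0244] g [ 0.4677 -0.1241  0.0423] F [-0.6  0.7 -2. ] op 0.054
0.001 49.41 tcp [ 0.4729 -0.124   0.0229] g [ 0.4678 -0.1241  0.0409] F [-5.2  0.2 11.2] op 0.0541
open 49.73 tcp [ 0.473  -0.124   0.0224] g [ 0.4679 -0.1241  0.0404] F [0.4 0.1 0.3] op 0.0721
up 50.73 tcp [ 0.442  -0.1256  0.1485] g [ 0.4369 -0.1257  0.1665] F [0.6 0.4 0.1] op 0.072
[-19.7   9.5  37.  131.3 -21.7  29.6 128.2]
```

```bash
ls -la pics/w16.png
```

```text
-rw-r--r-- 1 agent agent 234460 Dec  6 18:11 pics/w16.png
```

View pics/w16.png

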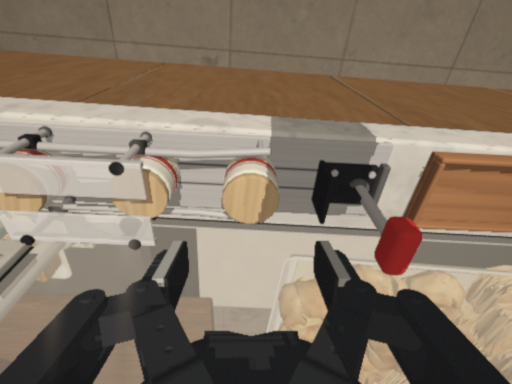

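```bash
python3 - <<'E'
from h import *
push(0,.15)
cap("wrist","w17.png")
pull(.15)
look(.25,"w18.png")
E
```

```text
at handle 52.61 tcp [ 0.473  -0.0084  0.0922] g [ 0.4678 -0.0085  0.1102] F [ 0.8 -0.3 -0.3] op 0.06
grip 53.05 tcp [ 0.4733 -0.0075  0.0929] g [ 0.4682 -0.0076  0.1109] F [-2.8 -2.1 12.1] op 0.0191
q0.019 53.47 tcp [ 0.4736 -0.0263  0.0929] g [ 0.4685 -0.0264  0.1109] F [-4.3 -2.  10.4] op 0.0192
q0.037 53.88 tcp [ 0.4739 -0.0452  0.0929] g [ 0.4687 -0.0452  0.1109] F [-4.7 -1.6  9.1] op 0.0194
q0.056 54.3 tcp [ 0.4742 -0.0639  0.093 ] g [ 0.4691 -0.064   0.1109] F [-4.  -2.   9.8] op 0.0192
q0.075 54.72 tcp [ 0.4745 -0.0827  0.0929] g [ 0.4693 -0.0828  0.1109] F [-3.3 -1.6 10.5] op 0.0193
q0.094 55.13 tcp [ 0.4748 -0.1015  0.0929] g [ 0.4696 -0.1016  0.1109] F [-3.8 -2.3  8.3] op 0.0191
q0.112 55.55 tcp [ 0.475  -0.1203  0.0929] g [ 0.4699 -0.1203  0.1109] F [-3.3 -1.1  8.9] op 0.0194
q0.131 55.97 tcp [ 0.4753 -0.1391  0.0929] g [ 0.4702 -0.1391  0.1109] F [-4.8 -2.   8.3] op 0.0193
q0.150 56.38 tcp [ 0.4756 -0.1578  0.093 ] g [ 0.4705 -0.1579  0.1109] F [-4.2 -1.8  8.7] op 0.0191
pull 56.43 tcp [ 0.4757 -0.1578  0.093 ] g [ 0.4705 -0.1578  0.111 ] F [-3.4 -1.7  9.4] op 0.0194
q0.1
[... 493 characters left out ...]

q0.008 58.85 tcp [ 0.4734 -0.0145  0.0929] g [ 0.4683 -0.0146  0.1109] F [-4.6  1.5 11.5] op 0.019
q0.005 59.1 tcp [ 0.4734 -0.0117  0.0929] g [ 0.4682 -0.0117  0.1109] F [-5.3  0.7 12. ] op 0.019
q0.002 59.35 tcp [ 0.4733 -0.0087  0.0929] g [ 0.4682 -0.0088  0.1109] F [-4.4  0.9 11.5] op 0.0195
q-0.001 59.6 tcp [ 0.4733 -0.0074  0.0929] g [ 0.4682 -0.0075  0.1109] F [-5.6 -8.  11.7] op 0.0193
q-0.004 59.85 tcp [ 0.4733 -0.0073  0.0929] g [ 0.4682 -0.0074  0.1109] F [ -4.6 -20.3  11.3] op 0.0194
stop reached
pot_1 (0.92, [250, 201], array([0.4797, 0.2469, 0.0601]), array([482.5, 246.8]), 27.1, 730)
pot_1 (0.74, [68, 190], array([ 0.464 , -0.0302,  0.056 ]), array([491.8, -42.3]), 47.7, 148)
```

View pics/w17.png

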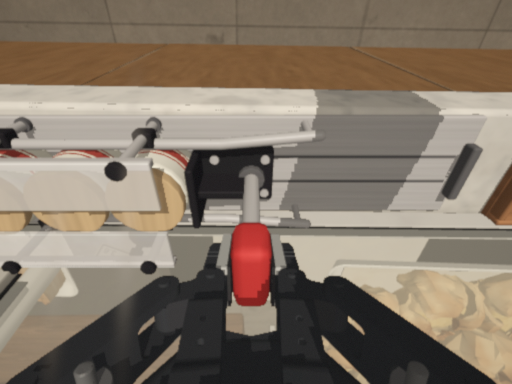

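View pics/w18.png

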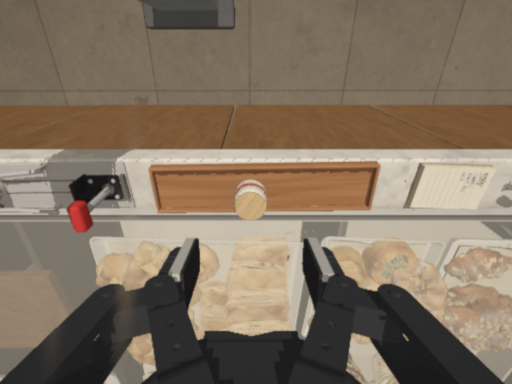

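```bash
python3 - <<'E'
import h
from h import *
h.LEAN=18.
if pick2(.4805,.247,yaw=-5,op=.074):
    held("w19.png")
    if carry(): held("w20.png")
E
```

```text
above 63.41 tcp [0.4564 0.2471 0.1228] g [0.4513 0.247  0.1408] F [0.3 0.8 0.3] op 0.0742
 63.98 tcp [0.4764 0.2469 0.0631] g [0.4713 0.2468 0.0811] F [ 1.2 -0.1  0.8] op 0.0742
down 64.89 tcp [0.4862 0.2462 0.0219] g [0.481  0.2462 0.0399] F [ 0.2  0.4 -0.2] op 0.074
grip 65.22 tcp [0.4862 0.2465 0.0227] g [0.481  0.2464 0.0407] F [-3.5 -1.7  9.6] op 0.0546
lift 65.69 tcp [0.4763 0.2469 0.0524] g [0.4711 0.2468 0.0704] F [ 0.1 -0.4 -1.3] op 0.0546
high 66.65 tcp [0.4558 0.2461 0.2112] g [0.4506 0.246  0.2292] F [-0.3  0.6 -1.5] op 0.0541
held top rel grasp: z 0.0205 centre ((2.460970163345337, -0.5775785446166992), 27.53510093688965) 6403
normal [-0.03858588  0.00410814  0.99924684]
c0 66.75 tcp [0.4558 0.2459 0.211 ] g [0.4506 0.2458 0.229 ] F [ 1.1 -0.  -1.3] op 0.0542
over bay 68.78 tcp [ 0.4244 -0.1228  0.212 ] g [ 0.4192 -0.1229  0.23  ] F [ 0.3  0.7 -1.8] op 0.0542
[-67.6 -14.5  73.  130.1  17.2  40.4  89. ]
held top rel grasp: z 0.021 centre ((3.2386534214019775, 0.21601824462413788), 27.586729049682617) 6500
normal [7.26526931e-03 4.79893365e-04 9.99973492e-01]
```

View pics/w20.png

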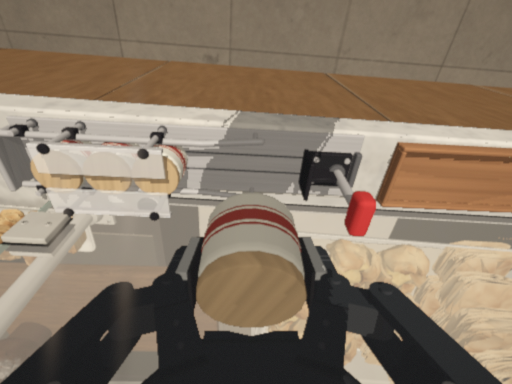

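```bash
python3 - <<'E'
from h import *
R=ori(PL,PY);b=fw(0,.075,0)
for z in (.12,.08,.05,.04):
    print(np.round(arm.solve_ik(np.array([b[0]-.002,b[1],z])+R[:,1]*arm.tcp_to_grasp,R),1))
try:
    place(dx=.002)
except arm.MotionError as e: print(e);S()
cap("wrist","w21.png")
E
```

```text
[-15.8  17.9  33.5 130.7 -36.   25.  141. ]
[ -6.4  21.8  22.2 132.1 -41.9  18.5 146.4]
[  2.3  24.8  11.4 132.7 -43.   12.6 147.3]
[  2.5  26.1  11.2 133.1 -49.   11.6 153.3]
the arm cannot follow that straight line within its joint ranges
 68.88 tcp [ 0.4243 -0.1228  0.2119] g [ 0.4192 -0.1229  0.2299] F [ 0.3  0.6 -1.3] op 0.0541
```

View pics/w21.png

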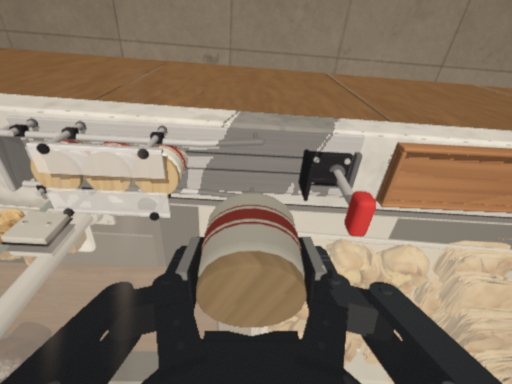

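```bash
python3 - <<'E'
from h import *
s=S()
q0=np.array(s["qpos"]);q1=np.array([-19.1,0,34.3,128.2,-10.1,38.7,122.5])
for t in np.linspace(0,1,9)[1:]:
    arm.move_j(list(q0+(q1-q0)*t)); s=S(round(t,2)); 
    if s["ee_pos"][2]<.17 or s["ee_pos"][0]>.45: print("stop");break
print(np.round(s["orientation"],2))
E
```

```text
68.93 tcp [ 0.4243 -0.123   0.2119] g [ 0.4192 -0.123   0.2299] F [-0.1 -0.4 -0.6] op 0.0543
0.12 69.2 tcp [ 0.4232 -0.1245  0.2197] g [ 0.418  -0.1246  0.2377] F [ 0.1 -0.4 -1.5] op 0.0544
0.25 69.47 tcp [ 0.4222 -0.1255  0.225 ] g [ 0.417  -0.1256  0.2429] F [-1.1 -0.8 -1.6] op 0.0542
0.38 69.73 tcp [ 0.4216 -0.1257  0.228 ] g [ 0.4165 -0.1258  0.246 ] F [-0.5 -0.3 -1.7] op 0.0541
0.5 70.0 tcp [ 0.4214 -0.1255  0.2288] g [ 0.4163 -0.1256  0.2467] F [ 0.1 -0.5 -1.5] op 0.0543
0.62 70.27 tcp [ 0.4216 -0.1251  0.2273] g [ 0.4164 -0.1252  0.2453] F [-0.5 -0.8 -1. ] op 0.0539
0.75 70.53 tcp [ 0.4221 -0.1246  0.2238] g [ 0.4169 -0.1247  0.2418] F [-0.2 -1.4 -1.1] op 0.0544
0.88 70.8 tcp [ 0.4229 -0.1239  0.2185] g [ 0.4178 -0.124   0.2365] F [ 0.3  0.3 -0.9] op 0.0544
1.0 71.07 tcp [ 0.4241 -0.1232  0.2117] g [ 0.4189 -0.1232  0.2297] F [-0.6 -0.8 -0.6] op 0.0541
[[-0.17  0.25 -0.95]
 [ 0.98  0.04 -0.17]
 [-0.   -0.97 -0.26]]
```

```bash
python3 - <<'E'
from h import *
try: place(dx=.003)
except arm.MotionError as e: print(e);S()
cap("wrist","w22.png")
E
```

```text
pre 71.97 tcp [ 0.4511 -0.1241  0.102 ] g [ 0.446  -0.1242  0.12  ] F [ 0.6  0.  -1.7] op 0.0544
near 72.83 tcp [ 0.4711 -0.1242  0.034 ] g [ 0.466  -0.1243  0.052 ] F [ 0.1 -0.1 -1.3] op 0.0542
0.008 73.08 tcp [ 0.471  -0.1239  0.0298] g [ 0.4658 -0.124   0.0478] F [-1.1 -0.1 -1. ] op 0.0545
0.005 73.33 tcp [ 0.4709 -0.1239  0.0264] g [ 0.4657 -0.124   0.0444] F [ 0.4 -0.5 -1.2] op 0.054
0.003 73.58 tcp [ 0.4709 -0.124   0.0244] g [ 0.4657 -0.1241  0.0423] F [-0.5  0.4 -1.8] op 0.0539
0.001 73.83 tcp [ 0.4706 -0.1239  0.0232] g [ 0.4654 -0.124   0.0412] F [-9.3  1.3 20.8] op 0.0541
open 74.15 tcp [ 0.4711 -0.124   0.0224] g [ 0.4659 -0.1241  0.0404] F [ 0.1  0.6 -0. ] op 0.0722
up 75.15 tcp [ 0.4401 -0.1256  0.1485] g [ 0.4349 -0.1257  0.1665] F [-1.   0.1 -0.7] op 0.0721
```

View pics/w22.png

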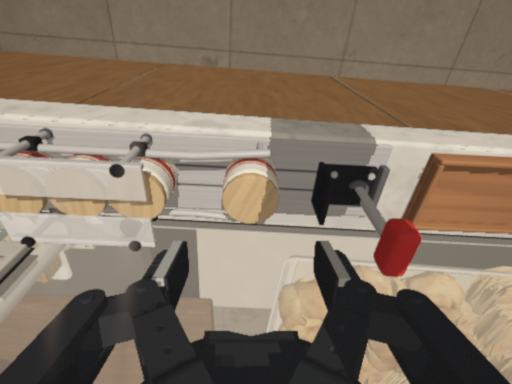

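```bash
python3 - <<'E'
from h import *
s=push(0,.125)
f0=s["force"]
for q in np.arange(.128,.152,.002):
    mv(fw(0,.192-q,.110),RP,.03);s=S("q%.3f"%q)
    if abs(s["force"][1])>20: print("closed");break
arm.hold(.5);S()
cap("wrist","w23.png")
E
```

```text
at handle 77.03 tcp [ 0.473  -0.0084  0.0922] g [ 0.4678 -0.0084  0.1102] F [-0.3  0.2  0.9] op 0.0598
grip 77.47 tcp [ 0.4733 -0.0075  0.0929] g [ 0.4682 -0.0075  0.1109] F [-4.1 -2.4 10.9] op 0.0192
q0.018 77.88 tcp [ 0.4736 -0.0255  0.0929] g [ 0.4685 -0.0255  0.1109] F [-4.6 -1.6 10.6] op 0.0193
q0.036 78.29 tcp [ 0.4739 -0.0434  0.0929] g [ 0.4687 -0.0434  0.1109] F [-4.4 -0.2  9.8] op 0.0192
q0.054 78.7 tcp [ 0.4742 -0.0612  0.0929] g [ 0.469  -0.0613  0.1109] F [-4.8 -1.6  9.3] op 0.0194
q0.071 79.11 tcp [ 0.4744 -0.0791  0.0929] g [ 0.4693 -0.0792  0.1109] F [-4.9 -1.7  9.2] op 0.019
q0.089 79.52 tcp [ 0.4747 -0.097   0.0929] g [ 0.4695 -0.0971  0.1109] F [-3.6 -0.9  8.1] op 0.0193
q0.107 79.92 tcp [ 0.475  -0.1149  0.0929] g [ 0.4698 -0.1149  0.1109] F [-3.9 -1.6  9. ] op 0.0194
q0.125 80.33 tcp [ 0.4753 -0.1327  0.093 ] g [ 0.4701 -0.1328  0.1109] F [-3.6 -0.7  7.6] op 0.0193
q0.128 80.58 tcp [ 0.4753 -0.1349  0.093 ] g [ 0.4701 -0.135   0.1109] F [-3.8  2.   9.8] op 0.0189
q0.130 80.83 tcp [ 0.4753 -0.1364  0.093 ] g [ 0.4702 -0.1365  0.1109] F [-3.4  2.9  9.8] op 0.0192
q
[... 297 characters left out ...]
2
q0.138 81.83 tcp [ 0.4754 -0.1443  0.093 ] g [ 0.4703 -0.1444  0.1109] F [-3.8  3.8 10.9] op 0.0192
q0.140 82.08 tcp [ 0.4755 -0.1463  0.093 ] g [ 0.4703 -0.1464  0.1109] F [-3.8  3.6 10.3] op 0.019
q0.142 82.33 tcp [ 0.4755 -0.1481  0.093 ] g [ 0.4703 -0.1481  0.1109] F [-4.8  4.2  9.7] op 0.0199
q0.144 82.58 tcp [ 0.4755 -0.1482  0.093 ] g [ 0.4703 -0.1483  0.1109] F [-4.7 10.9 14.7] op 0.0189
q0.146 82.83 tcp [ 0.4754 -0.1484  0.0929] g [ 0.4703 -0.1485  0.1109] F [-5.2 18.3 18.8] op 0.0192
q0.148 83.08 tcp [ 0.4754 -0.1485  0.0929] g [ 0.4703 -0.1486  0.1109] F [-5.8 25.8 23. ] op 0.0193
closed
 83.58 tcp [ 0.4754 -0.1484  0.0929] g [ 0.4703 -0.1485  0.1109] F [-5.4 24.7 22. ] op 0.019
```

View pics/w23.png

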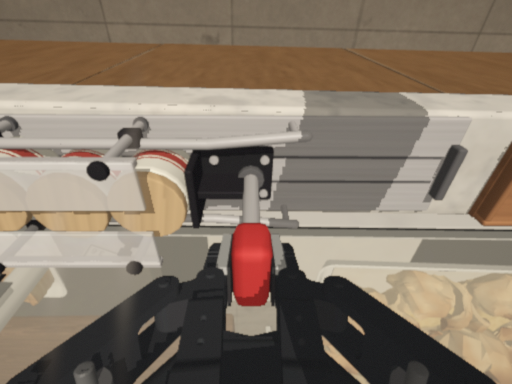

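```bash
python3 - <<'E'
from h import *
mv(fw(0,.192-.1425,.110),RP,.03);S()
release();S()
P=look(-.3,"w24.png")
Q=P.reshape(-1,3);Q=Q[~np.isnan(Q[:,0])]
h=Q[(Q[:,2]>.119)&(Q[:,2]<.13)&(Q[:,0]<.51)&(Q[:,0]>.43)&(abs(Q[:,1]+.15)<.06)]
print("handle",len(h),cv2.minAreaRect(h[:,:2].astype(np.float32)*1000))
cap("top","t2.png")
t=cv2.imread("pics/w24.png")[130:260,100:420];cv2.imwrite("pics/w24c.png",cv2.resize(t,None,fx=2.4,fy=2.4,interpolation=2))
E
```

```text
83.97 tcp [ 0.4755 -0.1481  0.093 ] g [ 0.4703 -0.1481  0.1109] F [-4.3  5.5 12.1] op 0.0192
 84.98 tcp [ 0.4521 -0.1499  0.1688] g [ 0.4469 -0.15    0.1868] F [-1.  -0.6 -1. ] op 0.0599
pot_1 (0.93, [263, 208], array([ 0.4816, -0.2759,  0.061 ]), array([ 479.4, -276.3]), 26.3, 294)
pot_1 (0.84, [232, 207], array([ 0.4827, -0.3323,  0.0609]), array([ 475.7, -331.6]), 25.9, 267)
pot_1 (0.67, [302, 203], array([ 0.4769, -0.2163,  0.0607]), array([ 475.6, -219.6]), 27.6, 406)
pot_old (0.86, [200, 198], array([ 0.4706, -0.3855,  0.0601]), array([ 473.4, -386.7]), 27.2, 779)
handle 324 ((471.1012878417969, -149.09552001953125), (43.996456146240234, 18.269548416137695), 1.4302273988723755)
```

View pics/w24c.png

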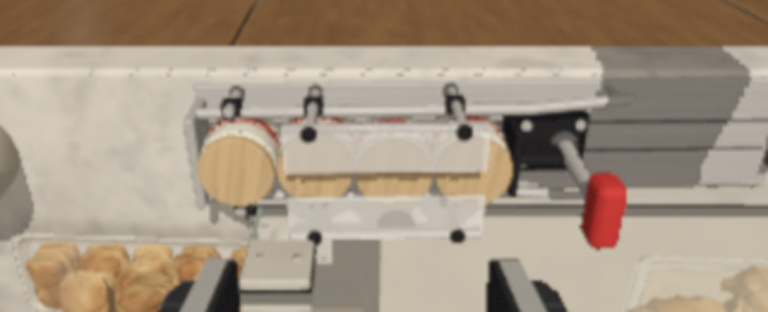

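```bash
python3 -c "
from station import arm
arm.hold(.3);print(arm.job_done())"
```

```text
the job is handed in; nothing more can be done
None
```

I restocked the feeder and handed the job in at about 86 s of the 208 s; it gave no verdict. I drew the pusher back against its rear stop. Then I loaded the three pots that were in the tray one at a time through the bay, and pushed the row home until the force rose sharply.

**Final checks, from the last wrist picture:**
- **Row:** The pots stand in single file in the lane. Centres are at world y of about -0.387, -0.332, -0.276 and -0.220 m, about 56 mm apart.
- **Old pot:** It is first, at feeder y of about -0.187 m, which is touching the end stop.
- **Pusher:** Its face is against the last pot, within my measuring error of a few millimetres.
- **Bystanders:** I never went near the ramekin or the order pad, but I did not measure them again at the end.

**What went wrong or did not agree:**
- The pusher travelled about 141 mm where I expected 138 mm. That is within the few millimetres I could measure to.
- One tray pot was knocked about 2 cm aside early on. I found it again in the pictures and loaded it.
- My first estimate of the feeder's position along the lane was about 8 mm off. I corrected it from the pusher's rear-stop contact.
- Two moves into the bay were refused because of joint limits. Nothing moved, and I replanned them with a smaller tool lean and, for the last pot, a different arm posture.

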